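# Stroke a tissue grinder's pestle and hold it half drawn for rinsing

## Task

Work the blue-handled pestle of the tissue grinder through its tube: draw it straight up until its white head nears the rim, lower it gently to the bottom again, then draw it up once more until half of the head stands above the rim, and finish while still holding it there, upright and still, ready for rinsing. Never pull the head right out of the tube or force it against the glass, and leave the yellow-handled pestle and everything else on the bench alone.

Things in the scene. Friction and masses are not known exactly. Their poses are not given: they have to be found in the camera images.
- pestle_blue_handle (a point): centre of the round blue handle (24 mm across, 46 mm long, upright) of a loose grinder pestle: 190 mm long, 0.09 to 0.15 kg, steel shaft 8 mm thick below the handle, white head at the bottom. z points up along the pestle. At the start it stands in its glass tube on the floor of the bore, this point 184 mm above the table and 55 mm above the rim; falls if let go
- pestle_blue_head (a point): centre of the white cylindrical head (22 mm across, 45 mm long) of the blue-handled pestle, on its axis, 142.5 mm below the handle's centre. 41.5 mm above the table when the pestle stands on the floor of its tube; level with the rim when half of the head is out
- pestle_yellow_handle (a point): centre of the handle of the other grinder's pestle, the same but with a yellow handle, standing loose in the other tube 84 mm away; to be left alone
- rim_left (a point): centre of the mouth of one of the two upright glass grinder tubes, at its rim, 129 mm above the table; either pestle may be in it. Bore 23.2 mm, 110 mm deep, wall 3 mm. The tubes are fixed in the cooling block, 84 mm apart along the block's y, this one on the +y side. Fingers that close along the block's x stay clear of the other pestle
- rim_right (a point): the same point of the other glass tube, on the -y side of the cooling block
- block: silvery aluminium cooling block, 128 x 188 mm, top 71 mm above the table, in a blue plastic tray 150 x 210 mm; it holds the two glass tubes fast and does not move. Origin: centre of the underside, on the table; the tubes' axes are 15 mm along +x and 42 mm along +y and -y. A row of five small capped tubes, 8 mm high, stands along its -x side
- forceps_mid (a point): steel dissecting forceps, 120 x 20 x 7 mm, lying in front of the cooling block (on the robot's side); a bystander, this point is at its middle
- dish_mid (a point): glass petri dish with two shells in it, 90 mm across, 15 mm high, beside the cooling block; a bystander, this point is at its middle
- coral_jar_mid (a point): small amber glass specimen jar with a stopper and ball knob, 75 mm across, 110 mm high; a bystander, this point is at its middle
- shell_jar_mid (a point): clear glass specimen jar of shells with a stopper and ball knob, 94 mm across, 137 mm high; a bystander, this point is at its middle
- tall_jar_mid (a point): tall narrow glass jar of stacked vertebrae on a round foot, 72 mm across the foot, 198 mm high; a bystander, this point is at its middle
- beaker_mid (a point): empty glass beaker, 54 mm across, 70 mm high; a bystander, this point is at its middle
- wash_bottle_mid (a point): white wash bottle with red cap and bent spout, 64 mm across, 178 mm high; the spout reaches 65 mm to one side; a bystander, this point is at its middle
There are look-alikes about, which are no part of the job. Of the things like the part that bears pestle_blue_handle, leave any that is black; of the rest the larger one is meant.

How it is judged:
On the way, in this order (a step that is already met when the one before it is completed fails the run):
1. the pestle, in its tube, is drawn up by the fingers until the top of its head is less than 20 mm below the rim (height (world z) of pestle_blue_head above 0.0865 m and contact force between the fingers and pestle_blue above 1 N), for 0.1 s.
2. it is lowered again to within 6 mm of the tube's floor (height (world z) of pestle_blue_head below 0.0475 m), for 0.1 s.
3. it is drawn up again until half of its head (within 10 mm) stands above the rim, and held (height (world z) of pestle_blue_head between 0.119 and 0.139 m and (horizontal distance between pestle_blue_head and rim_left below 0.004 m or horizontal distance between pestle_blue_head and rim_right below 0.004 m) and angle between pestle_blue_head's own z axis and vertical below 0.035 rad and contact force between the fingers and pestle_blue above 2 N), for 0.5 s.
At the end, for the whole second after the job is handed in: The fingers hold the blue-handled pestle still (under 10 mm/s), the middle of its head within 10 mm of the rim's height and 4 mm of the tube's axis, upright within 2 degrees, under 6 N on the glass; yellow pestle moved under 12 mm, the other things under 30 mm (all of step 3 and contact force between pestle_blue and block below 6 N and linear speed of pestle_blue below 0.01 m/s and distance of pestle_yellow_handle from where it was at the start of the episode below 0.012 m and distance of each of forceps_mid, dish_mid, coral_jar_mid, shell_jar_mid, tall_jar_mid, beaker_mid, wash_bottle_mid from where it was at the start of the episode below 0.03 m); the arm keeps its last pose, push and grip.
It fails at once if the blue-handled pestle's head comes right out of its tube (height (world z) of pestle_blue_head above 0.15 m).
It fails at once if off the floor of the bore, the pestle is forced sideways against the glass (over 12 N), binding in its tube (height (world z) of pestle_blue_head above 0.055 m and contact force between pestle_blue and block above 12 N).
It fails at once if the pestle is rammed against the glass (over 45 N) (contact force between pestle_blue and block above 45 N).
It fails at once if the blue-handled pestle is dropped or jerked (faster than 0.5 m/s) (linear speed of pestle_blue above 0.5 m/s).
It fails at once if the yellow-handled pestle is disturbed (over 12 mm) or another thing knocked more than 30 mm (distance of pestle_yellow_handle from where it was at the start of the episode above 0.012 m or distance of any of forceps_mid, dish_mid, coral_jar_mid, shell_jar_mid, tall_jar_mid, beaker_mid, wash_bottle_mid from where it was at the start of the episode above 0.03 m).
It also fails if it takes over 51 s, if anything falls off the work surface, if the arm or the gripper's body presses on something with over 40 N, if the wrist force passes 120 N, or if a joint passes its speed limit or range.

## Robot

A 7-joint arm with a two-finger parallel gripper is mounted at the origin on the work surface. World frame = base frame: x ahead of the robot, y to its left, z up, the work surface at z = 0. Lengths are in m, angles in rad, forces in N, time in s.
With the tool pointing down it reaches from about 0.425 to 0.925 m from the base axis. Payload 6.8 kg.
Tool frame: the origin (TCP) lies between the finger pads; the fingertips stand 22 mm ahead of it and the grasp point (between the pads) lies 3 mm ahead of it; z points along the fingers, y is the direction in which the jaws open and shut (so a half turn about z gives the same grasp; the last joint's range is limited). The gripper opens to 85 mm and grips with 20 to 120 N. Pads are 22 mm wide; open, the fingers measure 114 mm over their backs; the gripper's body (76 mm by 85 mm) begins 54 mm behind the grasp point. The pads swing forward as they close: fully open they stand 13 mm farther back than shut.
Start: joints at [1.204, 0.477, 0.022, 1.555, -0.011, 1.109, -0.083], TCP at [0.173, -0.653, 0.253] pointing down, gripper open.
Joint ranges: [-2.96, 2.96], [-0.34, 2.1], [-1.41, 1.46], [0.24, 2.44], [-1.37, 4.51], [0.17, 1.92], [-2.96, 2.96]. Speed limits (rad/s): [2.39, 2.39, 3.14, 3.14, 3.14, 3.14, 3.14].

## Interface

Orientations are given as a unit quaternion [w, x, y, z].
In Python, from station import bot gives the robot as it stands. The module is installed in compiled form; this text tells all that it offers.
- The arm moves only by the tool drive_tool, never from a script. Its argument "series" is one flat list of numbers, 7 for each row, row after row: the opening, from -1 (shut) to 1 (fully open), then the shift along the tool's x, y, z in mm, then the turn, a rotation vector about the tool's x, y, z in rad. In form: [jaw, x, y, z, wx, wy, wz, jaw, x, y, z, wx, wy, wz, ...]. A call has 1 to 12 rows; each row shifts and turns the commanded pose from where the row before left it, along the tool's axes as they then stand; what a row does not reach is not made up. A row lasts 1/8 s, in which the tool goes at most 62.5 mm and 10.7 degrees, less where a joint would pass 70% of its speed; a pose out of reach is approached as far as the arm can. A call with a gripper value outside its range is refused whole. The fingers move at their own pace and stop on an object; "force" is the grip in N (left out, the last holds). Time passes only in rows, so rows that do not move let the fingers close. It gives the time, the measured TCP pose, the force and the opening at its end, in the units of the state.
- bot.get_obs(): the state, without advancing time (a new reading comes with each control period).
- bot.read_camera(name): name is "scene" or "top"; returns a dict with "pixels" (480x640x3 uint8, blue, green, red), "camera_matrix" (3x3 intrinsics, pixels), "rvec" (rotation vector, rad) and "tvec" (3), from world to camera coordinates, as OpenCV has them. Camera axes: x right, y down, z forward; pixel columns grow to the right and rows downward; lengths in m; the calibration is good to about 2 mm. A picture is of the moment at which its call begins. There is no depth.
- bot.hand_in(): hands the job in, once; it reports no verdict.
The state is a dict: "t": time; "q": joint angles; "joint_vel": joint speeds; "joint_torque": joint torques, N m; "eef_pos": TCP position; "tool_rot": TCP orientation; "contact_force": force on the tool from outside, world axes, zero at the start; "torque": the same for the moment, N m; "gripper_width": opening from 0.0 (shut) to 1.0 (fully open).
Only numpy, scipy, OpenCV 4.12 (cv2) and the standard library are available. Lean on these libraries where they do the work, as an engineer would, in place of code of your own. Each camera call takes 0.05 s, during which the arm holds its last target. There are 200 camera calls.

## Working session

There is one attempt and no reset: what is moved stays moved. The work goes in short steps, Python scripts to look and compute and a tool call to move; the robot and the scene stay as the last step left them, time stands still between calls to the robot, and variables do not carry over. Pictures are saved under pics/ and viewed, about 8 in all and at most 12, crops included, and the job is handed in when it is done.

Besides the shell and the picture viewer there is one more tool, called after "Emit:" as name(argument=value, ...), one argument or row to a line, values as JSON. drive_tool: Moves the arm, as the interface text tells. Its arguments: {"type":"object","properties":{"series":{"type":"array"},"force":{"type":"number"}},"required":["series"]}

```bash
mkdir -p pics; cat > h.py <<'E'
import numpy as np, cv2
from station import bot
def cam(n):
    c=bot.read_camera(n); c['R']=cv2.Rodrigues(np.array(c['rvec'],float))[0]; c['t']=np.array(c['tvec'],float).ravel(); c['K']=np.array(c['camera_matrix'],float); c['pixels']=np.ascontiguousarray(c['pixels']); return c
def ray(c,u,v):
    d=c['R'].T@np.linalg.solve(c['K'],[u,v,1.]); return -c['R'].T@c['t'], d/np.linalg.norm(d)
def onz(c,u,v,z):
    o,d=ray(c,u,v); return o+d*(z-o[2])/d[2]
def tri(c1,p1,c2,p2):
    A=np.zeros((3,3));b=np.zeros(3);R=[ray(c1,*p1),ray(c2,*p2)]
    for o,d in R:
        P=np.eye(3)-np.outer(d,d);A+=P;b+=P@o
    x=np.linalg.solve(A,b); return x,[np.linalg.norm((np.eye(3)-np.outer(d,d))@(x-o)) for o,d in R]
def proj(c,p): return cv2.projectPoints(np.array([p],float),np.array(c['rvec'],float),c['t'],c['K'],None)[0].ravel()
E
python3 - <<'E'
from h import *
for n in('scene','top'):
    c=cam(n);cv2.imwrite(f'pics/{n}0.png',c['pixels']);print(n,ray(c,320,240),c['K'][0,0])
print(bot.get_obs())
E
```

```text
scene (array([ 1.22184958, -0.62826723,  0.76705536]), array([-0.58962034,  0.55814861, -0.58379619])) 479.38154672617304
top (array([ 0.46470927, -0.01101233,  1.37582696]), array([ 0.09691967, -0.02207674, -0.99504733])) 562.7365803841693
{'t': 0.1, 'q': array([ 1.20387872,  0.47774278,  0.02235667,  1.55633763, -0.01153629,
        1.10930161, -0.08306271]), 'joint_vel': array([ 0.00041057, -0.00084929,  0.00021647, -0.00448305, -0.00120801,
        0.00216185, -0.00038902]), 'joint_torque': array([ 4.40243748e-03, -5.97759604e+01,  1.61333419e+00, -2.81959194e+01,
        1.28094296e-02,  4.87604077e-03,  3.65783751e-05]), 'eef_pos': array([ 0.1726253 , -0.65204293,  0.25241249]), 'tool_rot': array([-8.16276771e-04,  9.91636158e-01,  1.29062156e-01, -1.54375244e-04]), 'contact_force': array([-0.04731245,  0.42063677, -0.71979253]), 'torque': array([ 0.00145774,  0.03480078, -0.0337851 ]), 'gripper_width': 1.001435999459525}
```

View pics/scene0.png

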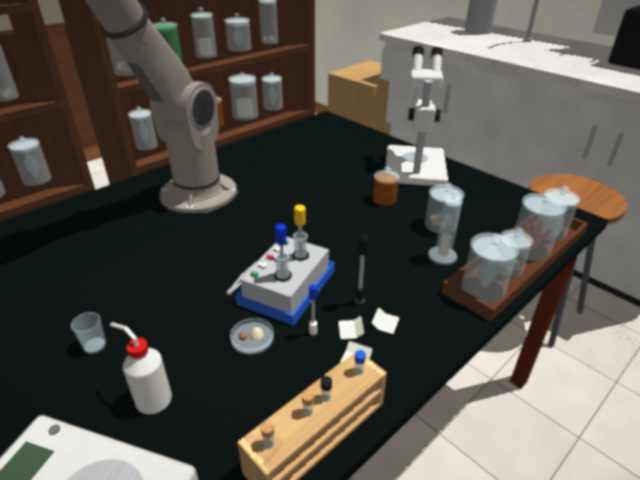

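View pics/top0.png

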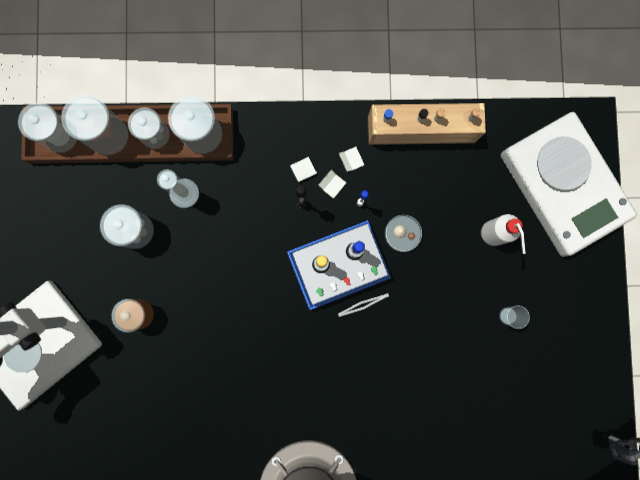

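Top view: the blue target handle is at about (359,246), the yellow one at (321,262), both in the block. A small blue decoy stands at (364,194) and a black one at (302,190). In the scene view the target is at (281,235), yellow at (300,215) and the decoy at (314,292).

```bash
cat >> h.py <<'E'
def blob(c,col,near,r=25):
    hsv=cv2.cvtColor(c['pixels'],cv2.COLOR_BGR2HSV)
    lo,hi={'b':((108,150,50),(128,255,255)),'y':((20,130,80),(35,255,255))}[col]
    m=cv2.inRange(hsv,lo,hi); w=np.zeros_like(m); cv2.circle(w,tuple(int(x) for x in near),r,255,-1); m&=w
    n,l,s,ce=cv2.connectedComponentsWithStats(m)
    k=1+np.argmax(s[1:,4]); return ce[k],s[k]
E
python3 - <<'E'
from h import *
a=cam('scene');b=cam('top')
for col,p,q,r in(('b',(281,235),(359,246),14),('y',(300,215),(321,262),14),('b',(314,292),(364,194),12)):
    u,s=blob(a,col,p,r);v,s2=blob(b,col,q,r);x,e=tri(a,u,b,v);print(col,u.round(1),s,v.round(1),s2,x.round(4),np.round(e,4))
    print(onz(b,*v,.184).round(4), onz(a,*u,.184).round(4))
hsv=cv2.cvtColor(b['pixels'],cv2.COLOR_BGR2HSV)
m=cv2.inRange(hsv,(105,120,60),(130,255,255));w=m*0;cv2.circle(w,(340,265),62,255,-1);m&=w
cv2.circle(m,(359,246),13,0,-1);cv2.circle(m,(364,194),14,0,-1)
pts=cv2.findNonZero(m);R=cv2.minAreaRect(pts);box=cv2.boxPoints(R);print(R)
W=np.array([onz(b,*p,.02) for p in box]);print(W.round(4));print([np.linalg.norm(W[i]-W[i-1]).round(4) for i in range(4)])
for i in range(4):
    d=W[i]-W[i-1];print(np.degrees(np.arctan2(d[1],d[0])))
A=cv2.resize(a['pixels'][195:335,200:380],None,fx=4,fy=4,interpolation=2)
cv2.imwrite('pics/a1.png',A)
E
```

```text
b [280.3 232.1] [274 222  14  23 257] [358.1 247. ] [353 242  11  11  99] [ 0.563  -0.1184  0.1912] [0.0011 0.0011]
[ 0.5643 -0.1182  0.184 ] [ 0.554  -0.1128  0.184 ]
y [299.6 214.2] [294 204  12  22 245] [321.4 261. ] [317 256  10  11  91] [ 0.5351 -0.0401  0.1884] [0.0009 0.0009]
[ 0.536  -0.0395  0.184 ] [ 0.5293 -0.0363  0.184 ]
b [314.1 291.5] [305 281  19  22 207] [364.  194.2] [360 190   9  10  69] [ 0.6892 -0.1403  0.1201] [0.0004 0.0004]
[ 0.6775 -0.134   0.184 ] [ 0.742  -0.1882  0.184 ]
((337.9367980957031, 264.5771179199219), (63.51741409301758, 88.02169036865234), 68.4046859741211)
[[ 0.5712  0.0432  0.02  ]
 [ 0.6462 -0.157   0.02  ]
 [ 0.5014 -0.2095  0.02  ]
 [ 0.4281 -0.0103  0.02  ]]
[np.float64(0.1528), np.float64(0.2138), np.float64(0.154), np.float64(0.2123)]
20.499268696513536
-69.46190882722578
-160.05797989235427
110.21051467796458
```

View pics/a1.png

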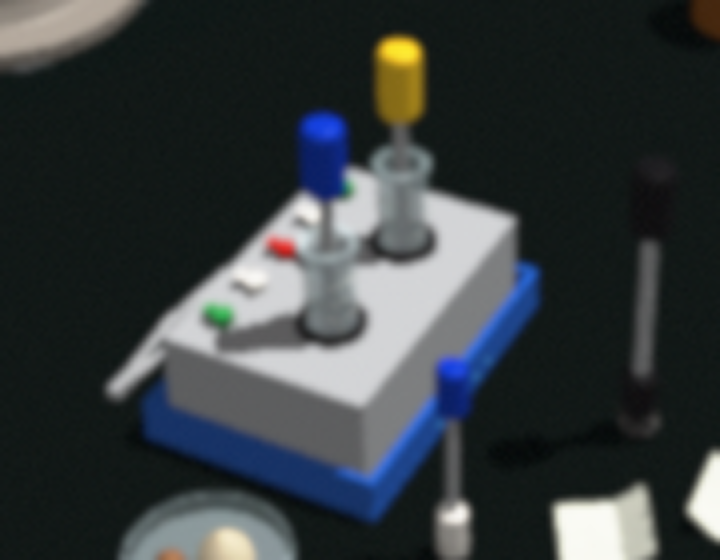

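Emit:
drive_tool(
  series=[1,20,-16,-6,0,0,0,1,43,-35,-6,0,0,0,1,43,-35,-6,0,0,0,1,43,-35,-6,0,0,0,1,43,-35,-6,0,0,0,1,43,-35,-6,0,0,0,1,43,-35,-6,0,0,0,1,43,-35,-6,0,0,0,1,43,-35,0,0,0,0,1,43,-35,0,0,0,0,1,43,-35,0,0,0,0,1,43,-35,0,0,0,0],
  force=30,
)

```text
t: 1.7
eef_pos: [0.5472, -0.1358, 0.3019]
tool_rot: [0.0, 0.992, 0.13, 0.0]
contact_force: [-0.5, -0.7, -0.4]
gripper_width: 1.003
```

Emit:
drive_tool(
  series=[1,0,0,0,0,0,-0.1,1,0,0,0,0,0,-0.16,1,0,0,0,0,0,-0.16,1,0,0,0,0,0,-0.16,1,0,0,0,0,0,-0.16,1,0,0,0,0,0,-0.16,1,0,0,0,0,0,-0.16,1,0,0,0,0,0,-0.16,1,0,0,0,0,0,-0.16,1,0,0,0,0,0,-0.16,1,0,0,0,0,0,-0.12,1,0,0,0,0,0,0],
)

```text
t: 3.2
eef_pos: [0.5464, -0.1375, 0.3015]
tool_rot: [0.0, 0.574, 0.819, -0.0]
contact_force: [0.6, -0.0, -0.2]
gripper_width: 1.003
```

```bash
cat >> h.py <<'E'
from scipy.spatial.transform import Rotation
def st(tgt=None):
    o=bot.get_obs();w,x,y,z=o['tool_rot'];R=Rotation.from_quat([x,y,z,w]).as_matrix()
    print('t',o['t'],'pos',o['eef_pos'].round(4),'F',o['contact_force'].round(2),'M',o['torque'].round(2),'g',round(o['gripper_width'],3),'q',o['q'].round(2));print('axes x,y,z',R.T.round(4).tolist(),'yawY',np.degrees(np.arctan2(R[1,1],R[0,1])).round(2))
    if tgt is not None: print('tool shift mm',(R.T@(np.array(tgt)-o['eef_pos'])*1000).round(1))
    print('F tool',(R.T@o['contact_force']).round(2)); return o,R
E
python3 -c "
from h import *
st([.564,-.118,.187])"
```

```text
t 3.2 pos [ 0.5464 -0.1375  0.3015] F [ 0.6  -0.02 -0.21] M [-0.05  0.01  0.03] g 1.003 q [ 0.6   0.3  -0.57  1.74  0.18  1.15  0.33]
axes x,y,z [[-0.3412, 0.94, -0.0001], [0.94, 0.3412, -0.0], [0.0, -0.0002, -1.0]] yawY 19.95
tool shift mm [ 12.3  23.2 114.5]
F tool [-0.23  0.55  0.21]
```

Emit:
drive_tool(
  series=[1,6,12,0,0,0,0,1,6,11,0,0,0,0,1,0,0,15,0,0,0,1,0,0,15,0,0,0,1,0,0,15,0,0,0,1,0,0,15,0,0,0,1,0,0,15,0,0,0,1,0,0,15,0,0,0,1,0,0,13,0,0,0,1,0,0,11,0,0,0,1,0,0,0,0,0,0],
  force=25,
)

```text
t: 4.58
eef_pos: [0.5638, -0.1195, 0.1864]
tool_rot: [-0.001, 0.574, 0.819, -0.0]
contact_force: [-0.7, 0.3, -0.1]
gripper_width: 1.001
```

```bash
python3 - <<'E'
from h import *
o,R=st([.564,-.118,.187])
a=cam('scene');cv2.imwrite('pics/a2.png',cv2.resize(a['pixels'][175:325,190:370],None,fx=4,fy=4,interpolation=2))
b=cam('top')
for q in((359,246),):
    u,_=blob(a,'b',(281,235),14);print(u)
    print(_)
    for z in(.1,.129,.187):print(z,proj(a,[.564,-.118,z]),proj(b,[.564,-.118,z]))
E
```

```text
t 4.575 pos [ 0.5638 -0.1195  0.1864] F [-0.65  0.33 -0.07] M [ 0.   -0.02  0.05] g 1.001 q [ 0.52  0.44 -0.54  1.83  0.28  0.94  0.21]
axes x,y,z [[-0.3411, 0.94, 0.0008], [0.94, 0.3411, -0.0013], [-0.0015, 0.0003, -1.0]] yawY 19.95
tool shift mm [ 1.4  0.7 -0.6]
F tool [ 0.53 -0.5   0.07]
[280.11157025 232.40495868]
[274 222  14  23 242]
0.1 [283.01891446 266.00744433] [354.76200687 250.22883107]
0.129 [282.46255483 255.62229368] [355.82491198 249.19660041]
0.187 [281.2942502  233.81442145] [358.10495301 246.98235926]
```

View pics/a2.png

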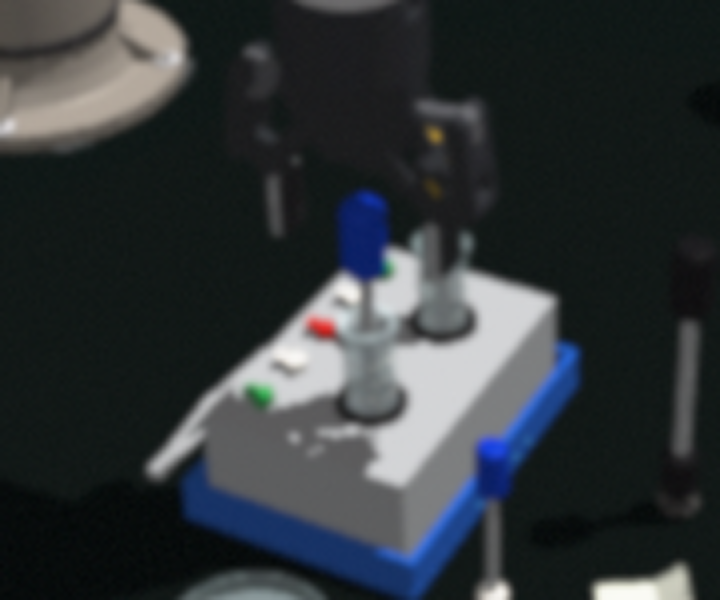

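The jaws stand either side of the blue handle (crop (363,235)), and the yellow pestle is clear. I'll close gently and read the side force.

Emit:
drive_tool(
  series=[-0.25,1,0.5,0,0,0,0,-0.25,0,0,0,0,0,0,-0.25,0,0,0,0,0,0,-0.25,0,0,0,0,0,0,-0.25,0,0,0,0,0,0,-0.25,0,0,0,0,0,0],
  force=20,
)

```text
t: 5.42
eef_pos: [0.5644, -0.1185, 0.1873]
tool_rot: [0.0, 0.574, 0.819, 0.0]
contact_force: [-0.2, -0.4, 0.6]
gripper_width: 0.375
```

```bash
python3 - <<'E'
from h import *
o,R=st([.564,-.118,.187])
a=cam('scene');cv2.imwrite('pics/a3.png',cv2.resize(a['pixels'][205:285,230:340],None,fx=7,fy=7,interpolation=2))
print(blob(a,'b',(281,235),14))
E
```

```text
t 5.425 pos [ 0.5644 -0.1185  0.1873] F [-0.21 -0.35  0.59] M [-0.01 -0.03 -0.02] g 0.375 q [ 0.52  0.44 -0.54  1.83  0.28  0.94  0.21]
axes x,y,z [[-0.3409, 0.9401, -0.0], [0.9401, 0.3409, 0.0001], [0.0001, -0.0, -1.0]] yawY 19.93
tool shift mm [ 0.6 -0.2  0.3]
F tool [-0.26 -0.31 -0.59]
(array([279.45283019, 232.66509434]), array([274, 222,  12,  23, 212], dtype=int32))
```

View pics/a3.png

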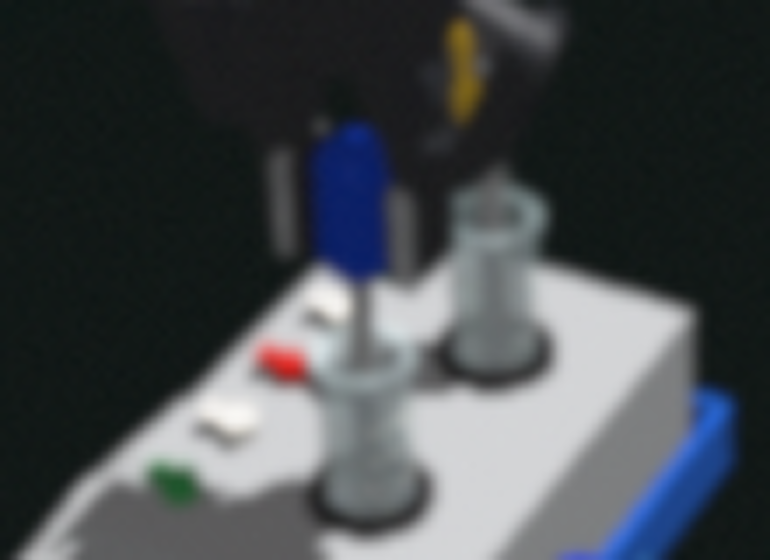

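The handle sits about 1 px right of mid-gap, and there's no contact yet. I'll shift +1 mm in y and close.

Emit:
drive_tool(
  series=[-0.35,0,1,0,0,0,0,-0.4,0,0,0,0,0,0,-0.45,0,0,0,0,0,0,-0.5,0,0,0,0,0,0,-0.6,0,0,0,0,0,0,-0.6,0,0,0,0,0,0,-0.6,0,0,0,0,0,0],
  force=20,
)

```text
t: 6.35
eef_pos: [0.5651, -0.1183, 0.1874]
tool_rot: [-0.0, 0.574, 0.819, -0.0]
contact_force: [-2.0, 0.2, 3.5]
gripper_width: 0.274
```

```bash
python3 - <<'E'
from h import *
o,R=st([.564,-.118,.187])
a=cam('scene')
print(blob(a,'b',(281,235),14))
E
```

```text
t 6.35 pos [ 0.5651 -0.1183  0.1874] F [-1.95  0.16  3.5 ] M [-0.39  0.99 -0.02] g 0.274 q [ 0.52  0.44 -0.54  1.83  0.28  0.94  0.2 ]
axes x,y,z [[-0.3409, 0.9401, -0.0001], [0.9401, 0.3409, -0.0004], [-0.0004, -0.0003, -1.0]] yawY 19.93
tool shift mm [ 0.7 -1.   0.4]
F tool [ 0.81 -1.79 -3.5 ]
(array([279.32051282, 232.66025641]), array([275, 223,  10,  22, 156], dtype=int32))
```

Emit:
drive_tool(
  series=[-0.6,0,0,0,0.004,0,0,-0.6,0,0,0,0.004,0,0,-0.6,0,0,0,0,0,0],
)

```text
t: 6.78
eef_pos: [0.5656, -0.1181, 0.1874]
tool_rot: [-0.002, 0.574, 0.819, -0.003]
contact_force: [-1.9, -0.7, 3.4]
gripper_width: 0.273
```

```bash
cat >> h.py <<'E'
def ft():
    o,R=st(); print('M tool',(R.T@o['torque']).round(3))
E
python3 -c "
from h import *
ft()"
```

```text
t 6.775 pos [ 0.5656 -0.1181  0.1874] F [-1.95 -0.69  3.44] M [-0.18  0.53 -0.03] g 0.273 q [ 0.51  0.45 -0.54  1.82  0.28  0.95  0.2 ]
axes x,y,z [[-0.3411, 0.94, -0.0001], [0.94, 0.3411, -0.0076], [-0.0071, -0.0027, -1.0]] yawY 19.94
F tool [ 0.01 -2.09 -3.42]
M tool [0.563 0.018 0.027]
```

Everything points to the tool being about 2 mm too far along +y, with the pestle leaning that way. I'll undo the tilt and shift −y.

Emit:
drive_tool(
  series=[-0.6,0,-0.7,0,-0.002,0,0,-0.6,0,-0.7,0,-0.003,0,0,-0.6,0,-0.7,0,-0.003,0,0,-0.6,0,0,0,0,0,0,-0.6,0,0,0,0,0,0],
)

```text
t: 7.4
eef_pos: [0.5636, -0.1188, 0.1873]
tool_rot: [0.0, 0.574, 0.819, 0.0]
contact_force: [1.0, 0.8, 0.1]
gripper_width: 0.275
```

```bash
python3 -c "
from h import *
ft()"
```

```text
t 7.4 pos [ 0.5636 -0.1188  0.1873] F [0.97 0.76 0.09] M [ 0.08 -0.24  0.03] g 0.275 q [ 0.52  0.44 -0.54  1.83  0.28  0.94  0.21]
axes x,y,z [[-0.3411, 0.94, -0.0], [0.94, 0.3411, 0.0006], [0.0005, 0.0002, -1.0]] yawY 19.94
F tool [ 0.38  1.17 -0.09]
M tool [-0.254 -0.012 -0.028]
```

Emit:
drive_tool(
  series=[-0.6,0,0.4,0,0,0,0,-0.6,0,0,0,0,0,0,-0.6,0,0,0,0,0,0],
)

```text
t: 7.78
eef_pos: [0.5638, -0.1187, 0.1873]
tool_rot: [0.0, 0.574, 0.819, 0.0]
contact_force: [0.3, -0.5, 0.4]
gripper_width: 0.275
```

```bash
python3 -c "
from h import *
ft()"
```

```text
t 7.775 pos [ 0.5638 -0.1187  0.1873] F [ 0.25 -0.5   0.44] M [ 0.12 -0.11  0.01] g 0.275 q [ 0.52  0.44 -0.54  1.83  0.28  0.94  0.21]
axes x,y,z [[-0.3411, 0.94, -0.0], [0.94, 0.3411, 0.0001], [0.0001, 0.0, -1.0]] yawY 19.94
F tool [-0.55  0.07 -0.44]
M tool [-0.146  0.071 -0.011]
```

Emit:
drive_tool(
  series=[-0.6,0,0,-3,0,0,0,-0.6,0,0,-4,0,0,0,-0.6,0,0,-4,0,0,0,-0.6,0,0,0,0,0,0,-0.6,0,0,0,0,0,0],
  force=25,
)

```text
t: 8.4
eef_pos: [0.5636, -0.1188, 0.1983]
tool_rot: [-0.0, 0.574, 0.819, -0.0]
contact_force: [-0.1, 0.2, -0.7]
gripper_width: 0.271
```

```bash
python3 -c "
from h import *
ft()
a=cam('scene');print(blob(a,'b',(281,228),16))"
```

```text
t 8.4 pos [ 0.5636 -0.1188  0.1983] F [-0.07  0.2  -0.72] M [0.01 0.   0.01] g 0.271 q [ 0.53  0.43 -0.55  1.82  0.27  0.96  0.21]
axes x,y,z [[-0.3409, 0.9401, -0.0], [0.9401, 0.3409, -0.0001], [-0.0001, -0.0001, -1.0]] yawY 19.93
F tool [0.22 0.   0.72]
M tool [-0.003  0.011 -0.007]
(array([278.33950617, 228.87654321]), array([274, 218,  10,  22, 162], dtype=int32))
```

Emit:
drive_tool(
  series=[-0.6,0,0,-4,0,0,0,-0.6,0,0,-6,0,0,0,-0.6,0,0,-6,0,0,0,-0.6,0,0,-6,0,0,0,-0.6,0,0,-6,0,0,0,-0.6,0,0,-6,0,0,0,-0.6,0,0,-5,0,0,0,-0.6,0,0,-3,0,0,0,-0.6,0,0,0,0,0,0,-0.6,0,0,0,0,0,0,-0.6,0,0,0,0,0,0],
)

```text
t: 9.82
eef_pos: [0.5636, -0.1187, 0.2401]
tool_rot: [-0.0, 0.574, 0.819, -0.0]
contact_force: [0.6, 0.0, -1.1]
gripper_width: 0.272
```

```bash
python3 - <<'E'
from h import *
ft()
a=cam('scene');print(blob(a,'b',(279,213),18))
cv2.imwrite('pics/a4.png',cv2.resize(a['pixels'][185:295,220:340],None,fx=5,fy=5,interpolation=2))
E
```

```text
t 9.825 pos [ 0.5636 -0.1187  0.2401] F [ 0.56  0.04 -1.06] M [ 0.05 -0.   -0.01] g 0.272 q [ 0.54  0.38 -0.56  1.78  0.23  1.04  0.24]
axes x,y,z [[-0.341, 0.9401, 0.0002], [0.9401, 0.341, -0.0004], [-0.0004, 0.0001, -1.0]] yawY 19.94
F tool [-0.15  0.54  1.06]
M tool [-0.02   0.048  0.012]
(array([277.47777778, 212.67222222]), array([273, 201,  10,  24, 180], dtype=int32))
```

View pics/a4.png

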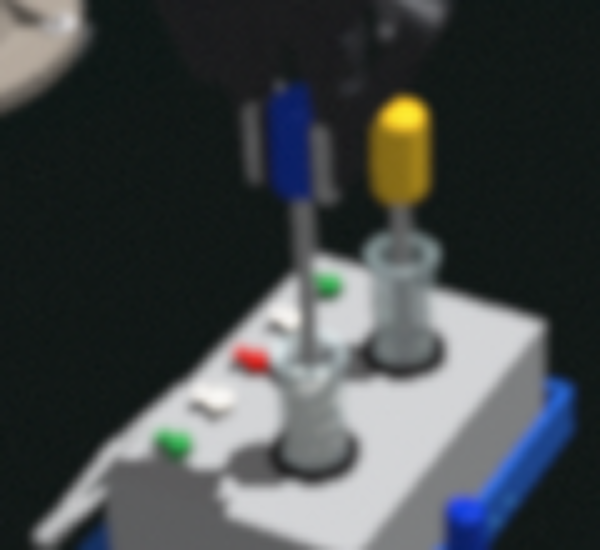

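The white head is just below the rim, with the shaft near-upright and the yellow pestle untouched. I'll lower it now.

Emit:
drive_tool(
  series=[-0.6,0,0,3,0,0,0,-0.6,0,0,6,0,0,0,-0.6,0,0,6,0,0,0,-0.6,0,0,6,0,0,0,-0.6,0,0,6,0,0,0,-0.6,0,0,6,0,0,0,-0.6,0,0,6,0,0,0,-0.6,0,0,5,0,0,0,-0.6,0,0,4,0,0,0,-0.6,0,0,2.5,0,0,0,-0.6,0,0,1.3,0,0,0,-0.6,0,0,0,0,0,0],
)

```text
t: 11.38
eef_pos: [0.5638, -0.1187, 0.1885]
tool_rot: [0.0, 0.574, 0.819, 0.0]
contact_force: [0.6, 0.1, -0.4]
gripper_width: 0.276
```

Emit:
drive_tool(
  series=[-0.6,0,0,0,0,0,0,-0.6,0,0,0,0,0,0],
)

```text
t: 11.62
eef_pos: [0.5638, -0.1187, 0.1887]
tool_rot: [0.0, 0.574, 0.819, 0.0]
contact_force: [0.5, 0.1, -1.2]
gripper_width: 0.271
```

```bash
python3 -c "
from h import *
ft()
a=cam('scene');print(blob(a,'b',(281,230),16))"
```

```text
t 11.625 pos [ 0.5638 -0.1187  0.1887] F [ 0.46  0.1  -1.2 ] M [ 0.04 -0.03  0.  ] g 0.271 q [ 0.52  0.44 -0.54  1.83  0.27  0.95  0.21]
axes x,y,z [[-0.341, 0.9401, -0.0002], [0.9401, 0.341, 0.0003], [0.0003, -0.0001, -1.0]] yawY 19.94
F tool [-0.06  0.46  1.2 ]
M tool [-0.042  0.03  -0.003]
(array([278.82119205, 232.65562914]), array([275, 222,   9,  22, 151], dtype=int32))
```

Emit:
drive_tool(
  series=[-0.6,0,0,0.7,0,0,0,-0.6,0,0,0.7,0,0,0,-0.6,0,0,0,0,0,0,-0.6,0,0,0,0,0,0],
)

```text
t: 12.18
eef_pos: [0.5639, -0.1188, 0.1873]
tool_rot: [0.0, 0.574, 0.819, 0.0]
contact_force: [-0.4, 0.5, 1.4]
gripper_width: 0.272
```

```bash
python3 -c "
from h import *
ft()"
```

```text
t 12.175 pos [ 0.5639 -0.1188  0.1873] F [-0.44  0.48  1.37] M [-0.02  0.12  0.03] g 0.272 q [ 0.52  0.44 -0.54  1.83  0.28  0.94  0.21]
axes x,y,z [[-0.341, 0.9401, -0.0003], [0.9401, 0.341, 0.0003], [0.0004, -0.0002, -1.0]] yawY 19.94
F tool [ 0.6  -0.25 -1.37]
M tool [ 0.122  0.022 -0.027]
```

Contact with the floor is confirmed at TCP z 0.1873, with no slip. Now the final draw of 87.5 mm, in two parts.

Emit:
drive_tool(
  series=[-0.6,0,0,-3,0,0,0,-0.6,0,0,-6,0,0,0,-0.6,0,0,-6,0,0,0,-0.6,0,0,-6,0,0,0,-0.6,0,0,-6,0,0,0,-0.6,0,0,-6,0,0,0,-0.6,0,0,-6,0,0,0,-0.6,0,0,-6,0,0,0,-0.6,0,0,-6,0,0,0,-0.6,0,0,-6,0,0,0,-0.6,0,0,-3,0,0,0,-0.6,0,0,0,0,0,0],
)

```text
t: 13.68
eef_pos: [0.5638, -0.1187, 0.2473]
tool_rot: [0.0, 0.574, 0.819, 0.0]
contact_force: [0.3, 0.9, -1.4]
gripper_width: 0.274
```

```bash
python3 -c "
from h import *
ft()"
```

```text
t 13.675 pos [ 0.5638 -0.1187  0.2473] F [ 0.29  0.9  -1.39] M [0.02 0.   0.01] g 0.274 q [ 0.54  0.38 -0.56  1.77  0.23  1.06  0.25]
axes x,y,z [[-0.3409, 0.9401, -0.0002], [0.9401, 0.3409, 0.0003], [0.0004, -0.0001, -1.0]] yawY 19.93
F tool [0.75 0.58 1.39]
M tool [-0.004  0.022 -0.01 ]
```

Emit:
drive_tool(
  series=[-0.6,0,0,-3,0,0,0,-0.6,0,0,-5,0,0,0,-0.6,0,0,-5,0,0,0,-0.6,0,0,-5,0,0,0,-0.6,0,0,-5,0,0,0,-0.6,0,0,-3,0,0,0,-0.6,0,0,-1.5,0,0,0,-0.6,0,0,0,0,0,0,-0.6,0,0,0,0,0,0],
  force=30,
)

```text
t: 14.8
eef_pos: [0.5636, -0.1187, 0.2744]
tool_rot: [-0.0, 0.574, 0.819, -0.0]
contact_force: [0.2, 0.5, -1.4]
gripper_width: 0.271
```

```bash
python3 - <<'E'
from h import *
ft()
a=cam('scene')
for z in(.105,.129,.1515,.19,.23,.27):print(z,proj(a,[.5638,-.1187,z]).round(1))
hsv=cv2.cvtColor(a['pixels'],cv2.COLOR_BGR2GRAY)
cv2.imwrite('pics/a5.png',cv2.resize(a['pixels'][185:285,230:330],None,fx=6,fy=6,interpolation=2))
E
```

```text
t 14.8 pos [ 0.5636 -0.1187  0.2744] F [ 0.22  0.46 -1.35] M [-0.03  0.04  0.02] g 0.271 q [ 0.55  0.35 -0.57  1.74  0.21  1.11  0.26]
axes x,y,z [[-0.341, 0.9401, 0.0002], [0.9401, 0.341, -0.0002], [-0.0003, 0.0001, -1.0]] yawY 19.94
F tool [0.36 0.36 1.35]
M tool [ 0.045 -0.019 -0.017]
0.105 [282.6 264.3]
0.129 [282.2 255.7]
0.1515 [281.7 247.4]
0.19 [280.9 232.7]
0.23 [280.1 216.8]
0.27 [279.1 200. ]
```

View pics/a5.png

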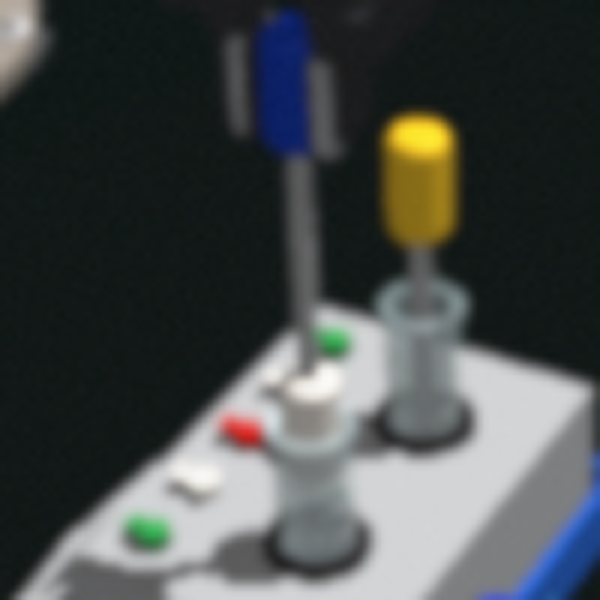

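Half the head stands above the rim (crop (311,405)). The shaft seems to lean slightly left, so I'll measure it.

```bash
python3 - <<'E'
from h import *
a=cam('scene');g=cv2.cvtColor(a['pixels'],cv2.COLOR_BGR2GRAY).astype(float)
def line(r0,r1,c0,c1):
    P=[]
    for r in range(r0,r1):
        w=g[r,c0:c1].copy();w-=w.min();w[w<.3*w.max()]=0;P.append((r,(w*np.arange(c0,c1)).sum()/w.sum()))
    P=np.array(P);f=np.polyfit(P[:,0],P[:,1],1);print('slope',f[0].round(4),'rms',np.std(P[:,1]-np.polyval(f,P[:,0])).round(2),P[[0,-1]].round(2).tolist());return f
f=line(212,239,273,287)   # shaft
p=np.array([proj(a,[.5638,-.1187,z]) for z in(.16,.24)]);print('pred',(p[1,0]-p[0,0])/(p[1,1]-p[0,1]))
# needed tilt along screen-right world dir
rt=a['R'][0]; rt=np.array([rt[0],rt[1],0]);rt/=np.linalg.norm(rt);print('right',rt)
for th in(-.04,-.02,0,.02):
    q=np.array([proj(a,np.array([.5638,-.1187,z])+rt*th*(z-.129)) for z in(.16,.24)]);print(th,((q[1,0]-q[0,0])/(q[1,1]-q[0,1])).round(4))
# white head
m=cv2.inRange(a['pixels'],(150,150,150),(255,255,255))[240:262,272:292];ys,xs=np.nonzero(m);print('white',xs.mean()+272,ys.mean()+240,ys.min()+240,ys.max()+240)
E
```

```text
slope 0.122 rms 0.57 [[212.0, 279.48], [238.0, 283.28]]
pred 0.05404865548585587
right [0.68833682 0.72539122 0.        ]
-0.04 0.1045
-0.02 0.0793
0 0.054
0.02 0.0288
white 282.140625 250.28125 240 261
```

```bash
python3 - <<'E'
from h import *
a=cam('scene');g=cv2.cvtColor(a['pixels'],cv2.COLOR_BGR2GRAY)
for r in range(208,250,2):print(r,g[r,272:294])
E
```

```text
208 [26 25 29 31 32 34 35 35 39 53 73 86 86 73 55 40 29 25 24 23 30 60]
210 [21 22 24 26 32 39 50 55 55 56 62 73 76 70 57 40 28 22 22 22 29 52]
212 [21 22 21 23 33 51 72 83 82 69 49 37 36 33 29 24 22 22 20 22 27 47]
214 [21 21 23 22 33 53 76 88 87 73 50 30 24 24 21 21 22 21 22 23 28 48]
216 [23 22 19 22 30 50 74 88 87 73 51 30 22 21 22 22 22 23 21 23 27 48]
218 [22 21 22 23 28 47 71 87 88 75 54 34 23 23 22 22 22 20 21 22 27 46]
220 [23 22 23 23 27 47 70 88 90 83 64 40 24 22 21 21 23 21 22 21 26 42]
222 [22 24 22 23 26 43 71 87 91 86 66 42 25 22 22 22 20 23 21 21 24 36]
224 [22 22 22 21 26 44 71 87 94 90 73 47 26 21 21 21 20 23 22 22 22 27]
226 [23 22 22 21 25 41 66 86 95 97 81 51 28 23 22 21 22 21 22 23 22 22]
228 [22 23 22 21 24 37 61 81 94 97 81 51 28 23 22 23 22 20 22 24 22 22]
230 [22 22 21 23 24 37 60 81 94 96 82 54 29 22 22 22 23 23 22 22 22 23]
232 [21 21 21 23 22 33 54 77 92 96 83 55 32 24 21 22 22 21 22 22 29 46]
234 [22 22 21 23 24 32 52 76 92 96 88 67 47 36 30 25 24 22 24 33 62 97]
236 [ 22  21  21  22  24  32  52  76  93 109 129 144 147 136 118  99  85  72
  60  57  79 116]
238 [ 23  22  22  24  24  34  54  76  94 115 148 180 196 197 194 190 184 176
 166 154 142 136]
240 [ 23  21  24  36  61  93 115 114 105 107 124 141 153 162 168 178 193 205
 209 209 203 187]
242 [ 24  35  63 103 145 176 184 158 122 106 110 112 112 114 119 136 168 195
 208 211 208 194]
244 [ 63 103 145 180 200 207 199 167 124 107 115 124 124 122 131 156 184 203
 211 211 208 195]
246 [145 184 214 224 221 205 185 157 126 125 168 218 234 230 219 210 210 212
 212 212 208 196]
248 [196 201 207 210 195 178 185 201 211 219 232 245 249 247 235 219 212 212
 212 212 210 201]
```

Measured shaft slope is about 0.06, against 0.054 predicted for upright, so the tilt is about 0.006 rad. The head–shaft junction is at row ~247, as predicted for z = 0.1515. I'll hold and hand in.

Emit:
drive_tool(
  series=[-0.6,0,0,0,0,0,0,-0.6,0,0,0,0,0,0,-0.6,0,0,0,0,0,0,-0.6,0,0,0,0,0,0,-0.6,0,0,0,0,0,0,-0.6,0,0,0,0,0,0],
)

```text
t: 15.7
eef_pos: [0.5637, -0.1187, 0.2746]
tool_rot: [0.0, 0.574, 0.819, 0.0]
contact_force: [0.7, 0.5, -0.7]
gripper_width: 0.27
```

```bash
python3 -c "
from h import *
ft(); print(bot.hand_in())"
```

```text
t 15.7 pos [ 0.5637 -0.1187  0.2746] F [ 0.67  0.52 -0.65] M [-0.03 -0.04  0.04] g 0.27 q [ 0.55  0.35 -0.57  1.74  0.21  1.11  0.26]
axes x,y,z [[-0.341, 0.9401, -0.0], [0.9401, 0.341, 0.0], [0.0, -0.0, -1.0]] yawY 19.94
F tool [0.26 0.81 0.65]
M tool [-0.031 -0.041 -0.045]
the job is handed in; nothing more can be done
None
```

I worked the blue-handled pestle through its full cycle and handed the job in at 15.7 s, with the pestle still held half out of the tube. The hand-in gave no verdict.

- **Grasp:** The first grip was about 2 mm off along the jaw direction and put about 1 N·m on the pestle. I re-centred it by force while the pestle still stood on the floor of the tube.
- **Strokes:** I drew the head up to about 0.094 m and lowered it until it touched the floor (1.4 N). I then drew it up 87 mm to a head height of about 0.129 m, which is level with the rim.
- **Last checks:** Side force was under 1 N, with almost no moment. The tilt was about 0.006 rad in the scene view, and the top of the head appeared where expected for half out. The yellow pestle looked undisturbed in the scene crops; I did not measure the other bystanders.
- **Not confirmed:** Tilt along the scene camera's line of sight could not be measured, because I expected the gripper to block the top view and did not use it. I judged it small from the low moments and the tube's clearance. An automatic slope fit gave a larger lean (slope 0.122, against 0.054 expected for upright). I set it aside because the bright background behind the lower rows skewed it, and read the edges from the pixel values instead.

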